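# Line up the bottle range by height on the sample rail

### The arm

A 6-joint arm with a two-finger parallel gripper is mounted at the origin on the work surface. World frame = base frame: x ahead of the robot, y to its left, z up, the work surface at z = 0. Lengths are in m, angles in rad, forces in N, time in s.
With the tool pointing down it reaches from about 0.35 to 0.775 m from the base axis. Payload 5.5 kg.
Tool frame: the origin (TCP) lies at the very end of the fingers, on their centre line; the grasp point (between the pads) lies 19 mm behind it; x points along the fingers, y is the direction in which the jaws open and shut, and the axes are right-handed (so a half turn about x gives the same grasp; the last joint's range is limited). The gripper opens to 85 mm and grips with 20 to 120 N. Pads are 22 mm wide; open, the fingers measure 114 mm over their backs; the gripper's body (76 mm by 85 mm) begins 54 mm behind the grasp point. The pads swing forward as they close: fully open they stand 13 mm farther back than shut.
Start: joints at [-1.319, 0.313, 0.046, 1.304, 0, 1.431], TCP at [0.22, -0.531, 0.231] pointing down, gripper open.
Joint ranges: [-2.76, 2.76], [-0.86, 1.69], [-1.03, 1.26], [-2.2, 2.34], [-1.47, 1.5], [-3.14, 3.14]. Speed limits (rad/s): [2.57, 2.57, 3.14, 3.14, 3.14, 3.14].

### API

Orientations are given as a unit quaternion [w, x, y, z].
In Python, from workcell import env gives the robot as it stands.
- The arm moves only by the tool servo_tool, never from a script. Its argument "increments" is a list of rows, each an object with "offset": the shift along the tool's x, y, z in cm, a list of three; "yaw": the turn about the tool's x in degrees. In form: [{"offset": [x, y, z], "yaw": yaw}, ...]. A call has exactly 8 rows; each row is the pose to reach, as a shift and turn from the pose commanded when the call began, along the tool's axes at that moment; what a row does not reach only later rows make up. A row lasts 1/10 s, in which the tool goes at most 50 mm and 8.59 degrees, less where a joint would pass 70% of its speed; a pose out of reach is approached as far as the arm can. A call with a gripper value outside its range is refused whole. "claw" is the opening, from 0 (shut) to 1 (fully open), set as the call begins (left out, the last holds). The fingers move at their own pace and stop on an object; "force" is the grip in N (left out, the last holds). Time passes only in rows, so rows that repeat a pose let the fingers close, or fill a call up. It gives the time, the measured TCP pose, the force and the opening at its end, in the units of the state.
- env.get_state(): the state, without advancing time (a new reading comes with each control period).
- env.read_camera(name): name is "scene" or "top" or "wrist"; returns (picture, depth): 400x640x3 uint8, red, green, blue; 400x640 float32, m along the optical axis (not along the pixel's ray), 0 where there is no reading.
- env.camera_model(name): a dict with "vertical_fov" (degrees; the focal length in pixels is half the picture's height over the tangent of half this angle, whatever the lens; pixels are square), "cx", "cy" (the principal point, pixels), "D" ([k1, k2, p1, p2, k3] as OpenCV has them; the pictures are not rectified), "world_from_camera" (4x4, takes a point from camera to world coordinates). Camera axes: x right, y up, looking along -z (the intrinsics and any distortion apply to the point x, -y, -z); pixel columns grow to the right and rows downward; lengths in m; the calibration is good to about 2 mm. A picture is of the moment at which its call begins: read the wrist's pose just before it. camera_model takes no time and is no camera call; for the wrist camera it gives the pose at the moment of the call.
- env.hand_in(): hands the job in, once; it reports no verdict.
The state is a dict: "clock": time; "joint_pos": joint angles; "qvel": joint speeds; "tau": joint torques, N m; "tcp_pos": TCP position; "orientation": TCP orientation; "wrist_force": force on the tool from outside, world axes, zero at the start; "ft_torque": the same for the moment, N m; "finger_gap": finger opening in m.
Only numpy, scipy, OpenCV 4.12 (cv2) and the standard library are available. Lean on these libraries where they do the work, as an engineer would, in place of code of your own. Each camera call takes 0.05 s, during which the arm holds its last target.

### The job

Line up the four loose amber oil bottles in order of height on the white rail, one standing upright and centred on each black disc: the shortest on the disc next to the black stop block, the tallest on the disc at the other end. Keep the bottles upright throughout, and leave the little blue tasting cup standing where it is.

Things in the scene. Friction and masses are not known exactly. Their poses are not given: they have to be found in the camera images.
- bottle_A: the shortest of four loose amber bottles with paper label: 90 mm high in all, square body 36 x 36 mm, sloping shoulder ending 58 mm up, then a neck 22-24 mm thick and a round gilt cap 28 mm across, 22 mm high. Sealed, 120 g, up to a third more or less. Origin: centre of its underside, z up. Stands upright on the table; can be held by the cap at any yaw
- bottle_B: the second shortest of four loose amber bottles with paper label: 115 mm high in all, square body 40 x 40 mm, sloping shoulder ending 83 mm up, then a neck 22-24 mm thick and a round gilt cap 28 mm across, 22 mm high. Sealed, 180 g, up to a third more or less. Origin: centre of its underside, z up. Stands upright on the table; can be held by the cap at any yaw
- bottle_C: the second tallest of four loose amber bottles with paper label: 140 mm high in all, square body 44 x 44 mm, sloping shoulder ending 108 mm up, then a neck 22-24 mm thick and a round gilt cap 28 mm across, 22 mm high. Sealed, 260 g, up to a third more or less. Origin: centre of its underside, z up. Stands upright on the table; can be held by the cap at any yaw
- bottle_D: the tallest of four loose amber bottles with paper label: 165 mm high in all, square body 48 x 48 mm, sloping shoulder ending 133 mm up, then a neck 22-24 mm thick and a round gilt cap 28 mm across, 22 mm high. Sealed, 360 g, up to a third more or less. Origin: centre of its underside, z up. Stands upright on the table; can be held by the cap at any yaw
- rest_1: number 1 of four like black rubber discs, counted from the robot's right (-y), 62 mm across, 3 mm thick, fixed in a straight row 85 mm apart on a low white rail (100 x 470 mm, top 8 mm above the table). Origin: centre of the disc's underside; its top is 3 mm higher, 11 mm above the table. y runs along the row to higher numbers
- rest_2: number 2 of four like black rubber discs, counted from the robot's right (-y), 62 mm across, 3 mm thick, fixed in a straight row 85 mm apart on a low white rail (100 x 470 mm, top 8 mm above the table). Origin: centre of the disc's underside; its top is 3 mm higher, 11 mm above the table. y runs along the row to higher numbers
- rest_3: number 3 of four like black rubber discs, counted from the robot's right (-y), 62 mm across, 3 mm thick, fixed in a straight row 85 mm apart on a low white rail (100 x 470 mm, top 8 mm above the table). Origin: centre of the disc's underside; its top is 3 mm higher, 11 mm above the table. y runs along the row to higher numbers
- rest_4: number 4 of four like black rubber discs, counted from the robot's right (-y), 62 mm across, 3 mm thick, fixed in a straight row 85 mm apart on a low white rail (100 x 470 mm, top 8 mm above the table). Origin: centre of the disc's underside; its top is 3 mm higher, 11 mm above the table. y runs along the row to higher numbers
- stop_block: the fixed black bar, 80 x 28 mm and 30 mm high, lying across one end of the white rail 77.5 mm beyond the centre of the last disc at that end; it marks the end where the row begins (either rest_1 or rest_4; the rail's other end carries a small white dish instead). Origin: centre of its underside, on the rail
- tasting_cup: small empty blue ceramic cup, 44 mm across the rim, 45 mm high, standing loose among the bottles. Origin: centre of its underside

How it is judged:
By the outcome, as a careful person would: the job done as asked, in the order asked, and still so for the second after the job is handed in, with the robot touching nothing.
It also fails if it takes over 109 s, if anything falls off the work surface, if the arm or the gripper's body presses on something with over 40 N, if the wrist force passes 120 N, or if a joint passes its speed limit or range.

## Working session

There is one attempt and no reset: what is moved stays moved. The work goes in short steps, Python scripts to look and compute and a tool call to move; the robot and the scene stay as the last step left them, time stands still between calls to the robot, and variables do not carry over. Pictures are saved under pics/ and viewed, and the job is handed in when it is done.

Besides the shell and the picture viewer there is one more tool, called after "Request:" as name(argument=value, ...), one argument or row to a line, values as JSON. servo_tool: Moves the arm, as the interface text tells. Its arguments: {"type":"object","properties":{"increments":{"type":"array","items":{"type":"object","properties":{"offset":{"type":"array","items":{"type":"number"}},"yaw":{"type":"number"}}}},"claw":{"type":"number"},"force":{"type":"number"}},"required":["increments"]}

```bash
mkdir -p pics; ls; python3 - <<'E'
from workcell import env
import cv2,numpy as np
s=env.get_state();print({k:np.round(v,4).tolist() for k,v in s.items()})
for n in("scene","top"):
    m=env.camera_model(n);print(n,m)
    p,d=env.read_camera(n);cv2.imwrite(f"pics/{n}0.png",p[:,:,::-1]);np.save(f"pics/{n}0.npy",d);np.save(f"pics/{n}0rgb.npy",p)
E
```

```text
pics
{'clock': 0.0, 'joint_pos': [-1.3186, 0.314, 0.045, 1.3036, -0.0, 1.4312], 'qvel': [0.0007, -0.0001, -0.0012, 0.0031, -0.0001, -0.0009], 'tau': [-0.0014, -48.0631, 29.8532, 0.0195, 0.0001, 0.0], 'tcp_pos': [0.2194, -0.5309, 0.2304], 'orientation': [-0.137, -0.6935, -0.1383, 0.6936], 'wrist_force': [-0.275, -0.2792, -0.5347], 'ft_torque': [-0.0108, -0.1034, -0.0167], 'finger_gap': 0.0854}
scene {'vertical_fov': 50.60597581645088, 'cx': 319.3131102571459, 'cy': 199.4656446688927, 'D': array([-0.11395298,  0.        ,  0.        ,  0.        ,  0.        ]), 'world_from_camera': array([[-0.80627936, -0.39899205,  0.43671379,  0.91093279],
       [ 0.59119785, -0.51860746,  0.61768228,  0.51048789],
       [-0.0199673 ,  0.75620873,  0.65402573,  0.58530122],
       [ 0.        ,  0.        ,  0.        ,  1.        ]])}
top {'vertical_fov': 42.8983422072289, 'cx': 325.13283949968263, 'cy': 196.68084038539706, 'D': array([-0.11661703,  0.        ,  0.        ,  0.        ,  0.        ]), 'world_from_camera': array([[ 0.02999853,  0.99781642, -0.05884284,  0.51046786],
       [-0.99902656,  0.03183565,  0.03053567,  0.01860496],
       [ 0.03234229,  0.05786953,  0.99780013,  0.99117401],
       [ 0.        ,  0.        ,  0.        ,  1.        ]])}
```

View pics/scene0.png

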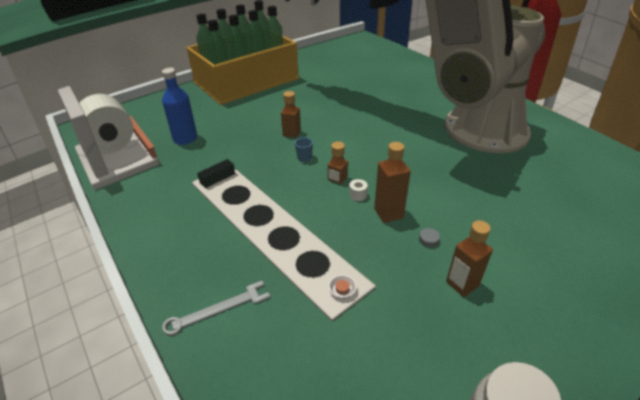

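View pics/top0.png

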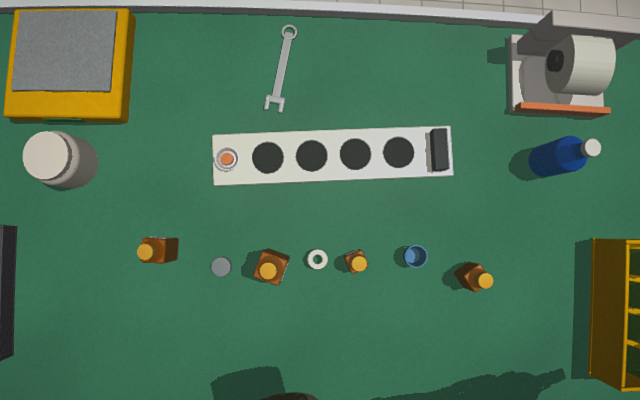

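The top view shows caps near (146,251), (268,270), (359,263) and (486,281). The discs are near (268,157), (311,155), (355,154) and (398,152), with the stop block at (439,150), which is the −y end. The cup is at (415,256).

```bash
cat > h.py <<'E'
import numpy as np,cv2
def unproj(m,uv,d):
    f=200/np.tan(np.radians(m["vertical_fov"])/2)
    K=np.array([[f,0,m["cx"]],[0,f,m["cy"]],[0,0,1]])
    n=cv2.undistortPoints(np.array(uv,float).reshape(-1,1,2),K,m["D"]).reshape(-1,2)
    d=np.asarray(d).reshape(-1)
    P=np.c_[n[:,0]*d,-n[:,1]*d,-d]
    T=m["world_from_camera"];return P@T[:3,:3].T+T[:3,3]
def rayz(m,uv,z):
    c=m["world_from_camera"][:3,3];p=unproj(m,uv,np.ones(len(np.array(uv).reshape(-1,2))));r=p-c
    return c+r*((z-c[2])/r[:,2])[:,None]
def cloud(m,d):
    v,u=np.mgrid[:400,:640];return unproj(m,np.c_[u.ravel(),v.ravel()],d).reshape(400,640,3)
E
python3 - <<'E'
from workcell import env
from h import *
m=env.camera_model("top");d=np.load("pics/top0.npy");rgb=np.load("pics/top0rgb.npy").astype(int)
C=cloud(m,d)
print("table z",np.median(C[200:230,200:500,2]))
for n,(u,v) in dict(a=(146,251),b=(268,270),c=(359,263),d=(486,281),cup=(415,256),ring=(317,259),grey=(221,267)).items():
    w=C[v-25:v+25,u-25:u+25];z=np.where(d[v-25:v+25,u-25:u+25]>0,w[...,2],-1);
    zt=np.percentile(z,99.5);k=z>zt-.006
    vv,uu=np.nonzero(k);q=w[k]
    print(n,"ztop",zt.round(4),"n",k.sum(),"mean",q.mean(0).round(4),"mid",((q.max(0)+q.min(0))/2).round(4),"ext",(q.max(0)-q.min(0)).round(3),uu.mean()+u-25,vv.mean()+v-25)
g=rgb.sum(2)
mask=((g<170)&(np.abs(rgb[...,0]-rgb[...,1])<25)).astype(np.uint8);mask[:110]=0;mask[200:]=0
n,l,st,ce=cv2.connectedComponentsWithStats(mask)
for i in range(1,n):
    if st[i,4]>200:
        print(st[i],ce[i].round(1),rayz(m,ce[i],.011).round(4), C[l==i][:,2].mean().round(4))
E
```

```text
table z 0.0013838228386625628
a ztop 0.1439 n 214 mean [0.4597 0.2917 0.1414] mid [0.4599 0.2922 0.1417] ext [0.027 0.026 0.007] 144.53271028037383 251.19158878504675
b ztop 0.1686 n 230 mean [0.4372 0.0819 0.1662] mid [0.437  0.0819 0.1666] ext [0.028 0.026 0.008] 267.95652173913044 270.4347826086956
c ztop 0.0935 n 189 mean [ 0.4477 -0.0726  0.0913] mid [ 0.4472 -0.0732  0.0923] ext [0.027 0.027 0.009] 359.1904761904762 263.27513227513225
d ztop 0.1185 n 196 mean [ 0.4243 -0.2924  0.116 ] mid [ 0.4241 -0.2934  0.1168] ext [0.027 0.029 0.008] 484.9387755102041 280.40816326530614
cup ztop 0.0481 n 115 mean [ 0.4604 -0.1846  0.0458] mid [ 0.4606 -0.1832  0.0462] ext [0.041 0.044 0.008] 416.5304347826087 256.1391304347826
ring ztop 0.0337 n 234 mean [4.498e-01 2.000e-04 3.120e-02] mid [0.4502 0.     0.0315] ext [0.036 0.036 0.007] 317.43589743589746 258.7692307692308
grey ztop 0.0205 n 284 mean [0.4287 0.1837 0.0175] mid [0.4284 0.1833 0.0181] ext [0.036 0.035 0.007] 220.60915492957747 266.42605633802816
[515 110  91   7 276] [562.2 112.6] [[ 0.7557 -0.4903  0.011 ]] 0.0324
[  8 117 119   7 410] [ 66.6 119.8] [[0.7046 0.5062 0.011 ]] 0.0301
[529 138  42  39 791] [545.4 159.1] [[ 0.6581 -0.4527  0.011 ]] 0.0722
[297 141  29  30 218] [311.4 154. ] [[0.6503 0.0178 0.011 ]] 0.017
[253 143  30  30 285] [266.3 157. ] [[0.6416 0.1047 0.011 ]] 0.0127
```

The depth identifies the bottles: C is at y≈+0.29, D at +0.08, A at −0.07 and B at −0.29. Next I'll refine the discs.

```bash
python3 - <<'E'
from workcell import env
from h import *
from scipy.spatial.transform import Rotation as R
s=env.get_state();q=s["orientation"];M=R.from_quat([*q[1:],q[0]]).as_matrix();print(M.round(3));print(s["tcp_pos"])
m=env.camera_model("top");rgb=np.load("pics/top0rgb.npy").astype(int)
g=rgb.max(2);pts=[]
for u,v in((398,152),(355,154),(311,155),(268,157)):
    w=np.zeros((400,640),np.uint8);w[v-22:v+23,u-21:u+22]=1
    k=((g<110)&(w>0)).astype(np.uint8)
    n,l,st,ce=cv2.connectedComponentsWithStats(k);i=l[v,u]
    cs,_=cv2.findContours((l==i).astype(np.uint8),0,2);e=cv2.fitEllipse(cv2.convexHull(max(cs,key=len)))
    p=rayz(m,[e[0]],.011)[0];pts.append(p[:2]);print(st[i],ce[i].round(1),np.round(e[0],1),np.round(e[1],1),p.round(4))
pts=np.array(pts);print(np.linalg.norm(np.diff(pts,axis=0),axis=1))
c=pts.mean(0);d=np.linalg.svd(pts-c)[2][0];d*=np.sign(d[1])
print("fit",[(c+d*.085*k).round(4) for k in(-1.5,-.5,.5,1.5)])
# cross-check with scene
E
```

```text
[[-0.     0.382 -0.924]
 [ 0.002 -0.924 -0.382]
 [-1.    -0.002 -0.   ]]
[ 0.21945132 -0.53096948  0.23049337]
[383 137  31  31 735] [398.1 152. ] [398.2 152.1] [30.2 30.4] [ 0.6602 -0.1516  0.011 ]
[340 139  31  31 751] [354.8 153.8] [354.8 153.8] [30.4 30.9] [ 0.6537 -0.0667  0.011 ]
[296 140  31  32 757] [311.1 155.5] [311.1 155.5] [30.7 30.9] [0.6473 0.0181 0.011 ]
[252 142  31  32 759] [267.3 157.3] [267.4 157.3] [30.8 31. ] [0.641  0.1027 0.011 ]
[0.08512787 0.08506504 0.08481823]
fit [array([ 0.6601, -0.1515]), array([ 0.6537, -0.0667]), array([0.6473, 0.018 ]), array([0.6409, 0.1028])]
```

```bash
python3 - <<'E'
from workcell import env
from h import *
m=env.camera_model("scene");C=cloud(m,np.load("pics/scene0.npy"));d=np.load("pics/scene0.npy");rgb=np.load("pics/scene0rgb.npy").astype(int);g=rgb.max(2)
for u,v in((236,195),(258,215),(284,238),(312,264)):
    k=(g<75).astype(np.uint8);n,l,st,ce=cv2.connectedComponentsWithStats(k);i=l[v,u];print(st[i],rayz(m,[ce[i]],.011).round(4))
for n,(u,v) in dict(C=(480,230),D=(396,151),A=(338,149),B=(290,98)).items():
    w=C[v-20:v+15,u-20:u+20];z=np.where(d[v-20:v+15,u-20:u+20]>0,w[...,2],-1);zt=np.percentile(z,98);
    h=dict(A=.09,B=.115,C=.14,D=.165)[n];k=(np.abs(w[...,2]-h)<.003)&(np.abs(w[...,0]-np.median(w[15:25,15:25,0]))<.03)
    q=w[k];print(n,k.sum(),((q.max(0)+q.min(0))/2).round(4),(q.max(0)-q.min(0)).round(3))
E
```

```text
[223 186  26  18 353] [[ 0.6595 -0.1528  0.011 ]]
[244 206  29  19 427] [[ 0.6528 -0.0684  0.011 ]]
[269 227  30  22 516] [[0.6464 0.0161 0.011 ]]
[297 252  32  25 626] [[0.64   0.1006 0.011 ]]
C 192 [0.4586 0.2893 0.1401] [0.027 0.026 0.006]
D 129 [0.4363 0.0796 0.165 ] [0.028 0.027 0.006]
A 90 [ 0.4463 -0.0738  0.09  ] [0.028 0.027 0.006]
B 56 [ 0.4235 -0.2957  0.1148] [0.026 0.026 0.005]
```

Request:
servo_tool(
  increments=[
    {"offset": [0, -1, -1.1], "yaw": -4},
    {"offset": [0, -3, -3.4], "yaw": -9},
    {"offset": [0, -5.2, -6], "yaw": -15},
    {"offset": [0, -7.5, -8.6], "yaw": -21},
    {"offset": [0, -9.9, -11.3], "yaw": -27},
    {"offset": [0, -12.3, -14], "yaw": -33},
    {"offset": [0, -14.6, -16.7], "yaw": -38},
    {"offset": [0, -16.8, -19.2], "yaw": -42},
  ],
  claw=1,
  force=60,
)

```text
clock: 0.9
tcp_pos: [0.3331, -0.3012, 0.231]
orientation: [0.378, 0.598, 0.378, -0.598]
wrist_force: [0.2, 0.1, -0.4]
finger_gap: 0.0854
```

```bash
cat > go.py <<'E'
import sys
from workcell import env
from h import *
from scipy.spatial.transform import Rotation as R
def go(x,y,z,ang=4.5):
    s=env.get_state();q=s["orientation"];M=R.from_quat([*q[1:],q[0]]).as_matrix()
    d=M.T@(np.array([x,y,z])-s["tcp_pos"])*100
    a=np.degrees(np.arctan2(M[1,1],M[0,1]))
    print("t",s["clock"],"tcp",s["tcp_pos"].round(4),"gap",round(float(s["finger_gap"]),4),"F",s["wrist_force"].round(1),"tilt",M[:,0].round(3),"j",s["joint_pos"].round(2))
    print("offset cm",d.round(2),"yaw",round(-(ang-a),1))
if __name__=="__main__": go(*map(float,sys.argv[1:]))
E
python3 go.py .447 -.073 .23
```

```text
t 0.9 tcp [ 0.3331 -0.3012  0.231 ] gap 0.0854 F [ 0.2  0.1 -0.4] tilt [-0.     0.001 -1.   ] j [-0.91  0.07 -0.26  1.24  0.    1.1 ]
offset cm [  0.11   0.51 -25.5 ] yaw -29.9
```

Request:
servo_tool(
  increments=[
    {"offset": [0, 0, -2.5], "yaw": -4},
    {"offset": [0, 0.1, -6], "yaw": -9},
    {"offset": [0, 0.2, -10], "yaw": -14},
    {"offset": [1, 0.3, -14], "yaw": -19},
    {"offset": [2.5, 0.4, -18], "yaw": -24},
    {"offset": [4.5, 0.5, -21.5], "yaw": -28},
    {"offset": [6.5, 0.5, -24.3], "yaw": -30},
    {"offset": [8, 0.5, -25.5], "yaw": -30},
  ],
)

```text
clock: 1.7
tcp_pos: [0.4473, -0.0725, 0.1498]
orientation: [0.519, 0.479, 0.52, -0.479]
wrist_force: [-0.6, -0.1, 0.8]
finger_gap: 0.0852
```

```bash
python3 - <<'E'
from go import *
go(.447,-.073,.063)
m=env.camera_model("wrist");p,d=env.read_camera("wrist");cv2.imwrite("pics/w1.png",p[:,:,::-1]);np.save("pics/w1.npy",d)
C=cloud(m,d);k=(np.abs(C[...,2]-.09)<.004)&(d>0)&(np.hypot(C[...,0]-.447,C[...,1]+.073)<.03);q=C[k];print(k.sum(),((q.max(0)+q.min(0))/2).round(4),(q.max(0)-q.min(0)).round(3))
E
```

```text
t 1.7 tcp [ 0.4473 -0.0725  0.1498] gap 0.0852 F [-0.6 -0.1  0.8] tilt [-0.001  0.001 -1.   ] j [-0.34  0.12 -0.4   1.05  0.    1.15]
offset cm [ 8.68 -0.02  0.05] yaw 0.2
1424 [ 0.4448 -0.0731  0.089 ] [0.027 0.027 0.006]
```

View pics/w1.png

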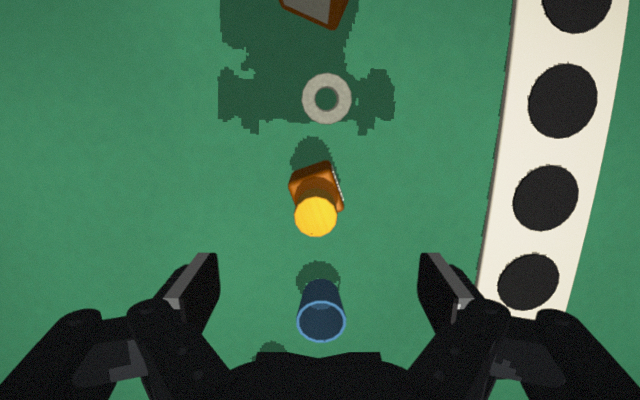

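The wrist view puts the cap at (315,216), centred between the fingers, with the cup at (321,320). Descending now.

Request:
servo_tool(
  increments=[
    {"offset": [1, -0.1, 0], "yaw": 0},
    {"offset": [2.5, -0.1, 0], "yaw": 0},
    {"offset": [4.5, -0.1, 0], "yaw": 0},
    {"offset": [6.3, -0.1, 0], "yaw": 0},
    {"offset": [7.5, -0.1, 0], "yaw": 0},
    {"offset": [8.3, -0.1, 0], "yaw": 0},
    {"offset": [8.7, -0.1, 0], "yaw": 0},
    {"offset": [8.7, -0.1, 0], "yaw": 0},
  ],
)

```text
clock: 2.55
tcp_pos: [0.4462, -0.0756, 0.0642]
orientation: [0.519, 0.48, 0.519, -0.481]
wrist_force: [-0.0, 0.2, -0.8]
finger_gap: 0.0851
```

Request:
servo_tool(
  increments=[
    {"offset": [0, 0, 0], "yaw": 0},
    {"offset": [0, 0, 0], "yaw": 0},
    {"offset": [0, 0, 0], "yaw": 0},
    {"offset": [0, 0, 0], "yaw": 0},
    {"offset": [0, 0, 0], "yaw": 0},
    {"offset": [0, 0, 0], "yaw": 0},
    {"offset": [0, 0, 0], "yaw": 0},
    {"offset": [0, 0, 0], "yaw": 0},
  ],
  claw=0,
  force=60,
)

```text
clock: 3.35
tcp_pos: [0.4465, -0.0751, 0.0648]
orientation: [0.519, 0.48, 0.519, -0.48]
wrist_force: [-1.6, -0.8, 5.6]
finger_gap: 0.0264
```

```bash
python3 go.py .6598 -.1522 .13
```

```text
t 3.35 tcp [ 0.4465 -0.0751  0.0648] gap 0.0264 F [-1.6 -0.8  5.6] tilt [ 0. -0. -1.] j [-0.34  0.21 -0.54  0.83 -0.    1.15]
offset cm [-6.51 20.67  9.34] yaw -0.0
```

Request:
servo_tool(
  increments=[
    {"offset": [-0.5, 0, 0], "yaw": 0},
    {"offset": [-1.8, 0, 0], "yaw": 0},
    {"offset": [-3.6, 0.5, 0.2], "yaw": 0},
    {"offset": [-5, 1.7, 0.8], "yaw": 0},
    {"offset": [-6, 3.4, 1.5], "yaw": 0},
    {"offset": [-6.5, 5.4, 2.5], "yaw": 0},
    {"offset": [-6.5, 7.6, 3.5], "yaw": 0},
    {"offset": [-6.5, 10, 4.6], "yaw": 0},
  ],
)

```text
clock: 4.15
tcp_pos: [0.5503, -0.1133, 0.1295]
orientation: [0.519, 0.48, 0.519, -0.48]
wrist_force: [0.5, -0.1, -1.5]
finger_gap: 0.0263
```

Request:
servo_tool(
  increments=[
    {"offset": [0, 2.3, 1], "yaw": 0},
    {"offset": [0, 4.4, 2], "yaw": 0},
    {"offset": [0, 6.4, 2.9], "yaw": 0},
    {"offset": [0, 8.2, 3.8], "yaw": 0},
    {"offset": [0, 9.5, 4.4], "yaw": 0},
    {"offset": [0, 10.3, 4.8], "yaw": 0},
    {"offset": [0, 10.7, 4.9], "yaw": 0},
    {"offset": [0, 10.7, 4.9], "yaw": 0},
  ],
)

```text
clock: 4.95
tcp_pos: [0.66, -0.1536, 0.1289]
orientation: [0.519, 0.48, 0.519, -0.48]
wrist_force: [-0.4, 0.2, -1.4]
finger_gap: 0.0262
```

```bash
python3 - <<'E'
from go import *
go(.660,-.154,.0765)
m=env.camera_model("wrist");p,d=env.read_camera("wrist");cv2.imwrite("pics/w2.png",p[:,:,::-1])
E
```

```text
t 4.95 tcp [ 0.66   -0.1536  0.1289] gap 0.0262 F [-0.4  0.2 -1.4] tilt [-0.001  0.    -1.   ] j [-0.35  0.56  0.17  1.18  0.    1.15]
offset cm [ 5.24 -0.    0.04] yaw -0.0
```

View pics/w2.png

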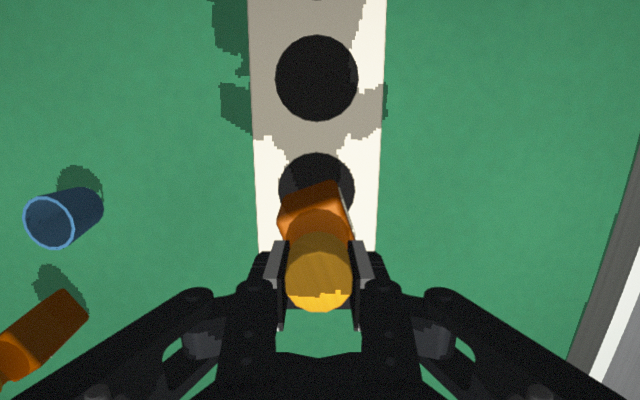

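The bottle hangs upright at (318,230), over the disc. The disc centre is at about (317,190), partly hidden. Lowering.

Request:
servo_tool(
  increments=[
    {"offset": [0.8, 0, 0], "yaw": 0},
    {"offset": [2.2, 0, 0], "yaw": 0},
    {"offset": [3.5, 0, 0], "yaw": 0},
    {"offset": [4.5, 0, 0], "yaw": 0},
    {"offset": [5, 0, 0], "yaw": 0},
    {"offset": [5.2, 0, 0], "yaw": 0},
    {"offset": [5.3, 0, 0], "yaw": 0},
    {"offset": [5.3, 0, 0], "yaw": 0},
  ],
)

```text
clock: 5.8
tcp_pos: [0.6604, -0.1539, 0.0767]
orientation: [0.519, 0.48, 0.519, -0.48]
wrist_force: [0.3, 0.4, -1.3]
finger_gap: 0.0261
```

```bash
python3 go.py .660 -.154 .0765
```

```text
t 5.8 tcp [ 0.6604 -0.1539  0.0767] gap 0.0261 F [ 0.3  0.4 -1.3] tilt [ 0.001 -0.    -1.   ] j [-0.35  0.59  0.09  1.07 -0.    1.15]
offset cm [ 0.02 -0.05  0.01] yaw -0.1
```

Not in contact yet, with the force still equal to the weight. Lowering a little more.

Request:
servo_tool(
  increments=[
    {"offset": [0.05, 0, 0], "yaw": 0},
    {"offset": [0.1, 0, 0], "yaw": 0},
    {"offset": [0.15, 0, 0], "yaw": 0},
    {"offset": [0.15, 0, 0], "yaw": 0},
    {"offset": [0.15, 0, 0], "yaw": 0},
    {"offset": [0.15, 0, 0], "yaw": 0},
    {"offset": [0.15, 0, 0], "yaw": 0},
    {"offset": [0.15, 0, 0], "yaw": 0},
  ],
)

```text
clock: 6.6
tcp_pos: [0.6605, -0.154, 0.0759]
orientation: [0.52, 0.48, 0.519, -0.48]
wrist_force: [-2.2, -0.1, 5.7]
finger_gap: 0.0265
```

Contact. Releasing, then lifting away.

Request:
servo_tool(
  increments=[
    {"offset": [0, 0, 0], "yaw": 0},
    {"offset": [0, 0, 0], "yaw": 0},
    {"offset": [0, 0, 0], "yaw": 0},
    {"offset": [0, 0, 0], "yaw": 0},
    {"offset": [0, 0, 0], "yaw": 0},
    {"offset": [0, 0, 0], "yaw": 0},
    {"offset": [0, 0, 0], "yaw": 0},
    {"offset": [0, 0, 0], "yaw": 0},
  ],
  claw=1,
)

```text
clock: 7.4
tcp_pos: [0.6601, -0.1537, 0.0748]
orientation: [0.519, 0.48, 0.519, -0.48]
wrist_force: [-0.7, 0.2, -0.3]
finger_gap: 0.0853
```

Request:
servo_tool(
  increments=[
    {"offset": [-0.5, 0, 0], "yaw": 0},
    {"offset": [-2, 0, 0], "yaw": 0},
    {"offset": [-4, 0, 0], "yaw": 0},
    {"offset": [-6, 0, 0], "yaw": 0},
    {"offset": [-8, 0, 0], "yaw": 0},
    {"offset": [-10, 0, 0], "yaw": 0},
    {"offset": [-11.5, 0, 0], "yaw": 0},
    {"offset": [-12, 0, 0], "yaw": 0},
  ],
)

```text
clock: 8.2
tcp_pos: [0.6611, -0.1541, 0.1975]
orientation: [0.52, 0.481, 0.518, -0.48]
wrist_force: [0.0, -0.0, -0.1]
finger_gap: 0.0855
```

```bash
python3 go.py .424 -.2945 .19
```

```text
t 8.2 tcp [ 0.6611 -0.1541  0.1975] gap 0.0855 F [ 0.  -0.  -0.1] tilt [ 0.004 -0.001 -1.   ] j [-0.35  0.53  0.29  1.33 -0.    1.15]
offset cm [  0.68 -24.73  12.16] yaw -0.0
```

Request:
servo_tool(
  increments=[
    {"offset": [0, -2, 1], "yaw": 0},
    {"offset": [0, -5.5, 2.7], "yaw": 0},
    {"offset": [0, -9.5, 4.7], "yaw": 0},
    {"offset": [0, -13.5, 6.6], "yaw": 0},
    {"offset": [0.5, -17.5, 8.6], "yaw": 0},
    {"offset": [1.5, -21.3, 10.5], "yaw": 0},
    {"offset": [3, -24, 11.8], "yaw": 0},
    {"offset": [4, -24.7, 12.2], "yaw": 0},
  ],
)

```text
clock: 9.0
tcp_pos: [0.4205, -0.2952, 0.1538]
orientation: [0.518, 0.481, 0.519, -0.481]
wrist_force: [0.2, 0.5, 0.5]
finger_gap: 0.0856
```

```bash
python3 - <<'E'
from go import *
go(.424,-.2945,.0885)
m=env.camera_model("wrist");p,d=env.read_camera("wrist");cv2.imwrite("pics/w3.png",p[:,:,::-1])
C=cloud(m,d);k=(np.abs(C[...,2]-.115)<.004)&(d>0)&(np.hypot(C[...,0]-.424,C[...,1]+.2945)<.03);q=C[k];print(k.sum(),((q.max(0)+q.min(0))/2).round(4),(q.max(0)-q.min(0)).round(3))
m=env.camera_model("top");p,d=env.read_camera("top");cv2.imwrite("pics/t3.png",p[:,:,::-1])
C=cloud(m,d);k=(np.abs(C[...,2]-.104)<.004)&(d>0)&(np.hypot(C[...,0]-.66,C[...,1]+.1515)<.03);q=C[k];print("A placed",k.sum(),((q.max(0)+q.min(0))/2).round(4),(q.max(0)-q.min(0)).round(3))
E
```

```text
t 9.0 tcp [ 0.4205 -0.2952  0.1538] gap 0.0856 F [0.2 0.5 0.5] tilt [-0.002  0.001 -1.   ] j [-0.77  0.23 -0.25  1.08 -0.    0.73]
offset cm [ 6.53  0.37 -0.04] yaw -0.2
1729 [ 0.4217 -0.2946  0.1145] [0.028 0.028 0.007]
A placed 178 [ 0.6623 -0.1506  0.1033] [0.027 0.028 0.007]
```

View pics/t3.png

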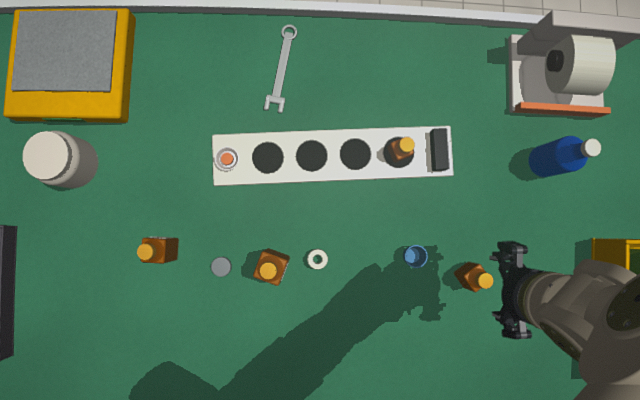

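View pics/w3.png

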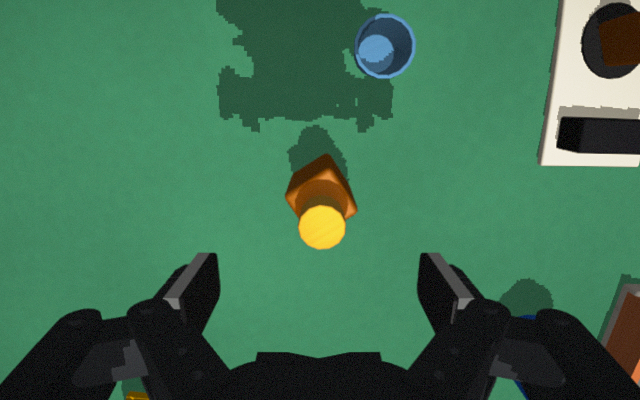

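A stands on disc 1, with its cap at (407,146) in the top view and an error of about 2 mm. B's cap is centred between the fingers at (322,227). Descending on B.

Request:
servo_tool(
  increments=[
    {"offset": [0.8, 0.1, 0], "yaw": 0},
    {"offset": [2, 0.1, 0.1], "yaw": 0},
    {"offset": [3.4, 0.1, 0.1], "yaw": 0},
    {"offset": [4.8, 0.1, 0.1], "yaw": 0},
    {"offset": [5.8, 0.1, 0.1], "yaw": 0},
    {"offset": [6.3, 0.1, 0.1], "yaw": 0},
    {"offset": [6.5, 0.1, 0.1], "yaw": 0},
    {"offset": [6.5, 0.1, 0.1], "yaw": 0},
  ],
)

```text
clock: 9.9
tcp_pos: [0.4247, -0.2954, 0.0898]
orientation: [0.519, 0.48, 0.519, -0.48]
wrist_force: [0.1, -0.2, -0.4]
finger_gap: 0.0854
```

Request:
servo_tool(
  increments=[
    {"offset": [0, 0, 0], "yaw": 0},
    {"offset": [0, 0, 0], "yaw": 0},
    {"offset": [0, 0, 0], "yaw": 0},
    {"offset": [0, 0, 0], "yaw": 0},
    {"offset": [0, 0, 0], "yaw": 0},
    {"offset": [0, 0, 0], "yaw": 0},
    {"offset": [0, 0, 0], "yaw": 0},
    {"offset": [0, 0, 0], "yaw": 0},
  ],
  claw=0,
  force=60,
)

```text
clock: 10.7
tcp_pos: [0.4243, -0.2957, 0.0903]
orientation: [0.519, 0.48, 0.519, -0.48]
wrist_force: [-1.7, -0.4, 6.0]
finger_gap: 0.026
```

```bash
python3 go.py .6515 -.0697 .15
```

```text
t 10.7 tcp [ 0.4243 -0.2957  0.0903] gap 0.026 F [-1.7 -0.4  6. ] tilt [ 0.    -0.001 -1.   ] j [-0.76  0.29 -0.35  0.93 -0.    0.73]
offset cm [ -5.99  24.4  -20.77] yaw -0.1
```

Request:
servo_tool(
  increments=[
    {"offset": [-0.5, 0, 0], "yaw": 0},
    {"offset": [-2, 0, 0], "yaw": 0},
    {"offset": [-4, 0.5, -0.4], "yaw": 0},
    {"offset": [-6, 1.8, -1.5], "yaw": 0},
    {"offset": [-7.8, 3.6, -3], "yaw": 0},
    {"offset": [-8.7, 5.6, -4.7], "yaw": 0},
    {"offset": [-9, 7.8, -6.6], "yaw": 0},
    {"offset": [-9, 10.2, -8.6], "yaw": 0},
  ],
)

```text
clock: 11.5
tcp_pos: [0.5203, -0.2011, 0.1803]
orientation: [0.519, 0.481, 0.519, -0.48]
wrist_force: [0.2, -0.2, -1.9]
finger_gap: 0.0261
```

Request:
servo_tool(
  increments=[
    {"offset": [0, 2.5, -2.1], "yaw": 0},
    {"offset": [0, 5, -4.2], "yaw": 0},
    {"offset": [0, 7.4, -6.3], "yaw": 0},
    {"offset": [0, 9.7, -8.2], "yaw": 0},
    {"offset": [0, 11.6, -9.9], "yaw": 0},
    {"offset": [0, 13.1, -11.2], "yaw": 0},
    {"offset": [0, 13.9, -11.9], "yaw": 0},
    {"offset": [0, 14.2, -12.1], "yaw": 0},
  ],
)

```text
clock: 12.3
tcp_pos: [0.6519, -0.0692, 0.1791]
orientation: [0.519, 0.48, 0.52, -0.48]
wrist_force: [0.5, 0.5, -1.7]
finger_gap: 0.0262
```

```bash
python3 go.py .6515 -.0697 .1008
```

```text
t 12.3 tcp [ 0.6519 -0.0692  0.1791] gap 0.0262 F [ 0.5  0.5 -1.7] tilt [-0.001  0.    -1.   ] j [-0.23  0.49  0.18  1.26  0.    1.26]
offset cm [ 7.83 -0.03  0.05] yaw 0.0
```

Request:
servo_tool(
  increments=[
    {"offset": [0.8, 0, 0], "yaw": 0},
    {"offset": [2.4, 0, 0], "yaw": 0},
    {"offset": [4.2, 0, 0], "yaw": 0},
    {"offset": [5.8, 0, 0], "yaw": 0},
    {"offset": [6.9, 0, 0], "yaw": 0},
    {"offset": [7.5, 0, 0], "yaw": 0},
    {"offset": [7.7, 0, 0], "yaw": 0},
    {"offset": [7.8, 0, 0], "yaw": 0},
  ],
)

```text
clock: 13.1
tcp_pos: [0.6517, -0.0704, 0.1021]
orientation: [0.519, 0.48, 0.519, -0.48]
wrist_force: [0.1, -0.5, -2.1]
finger_gap: 0.0259
```

Request:
servo_tool(
  increments=[
    {"offset": [0.03, 0, 0], "yaw": 0},
    {"offset": [0.06, 0, 0], "yaw": 0},
    {"offset": [0.1, 0, 0], "yaw": 0},
    {"offset": [0.13, 0, 0], "yaw": 0},
    {"offset": [0.15, 0, 0], "yaw": 0},
    {"offset": [0.15, 0, 0], "yaw": 0},
    {"offset": [0.15, 0, 0], "yaw": 0},
    {"offset": [0.15, 0, 0], "yaw": 0},
  ],
)

```text
clock: 13.9
tcp_pos: [0.652, -0.0703, 0.1013]
orientation: [0.519, 0.48, 0.519, -0.48]
wrist_force: [-0.5, -0.9, 5.4]
finger_gap: 0.0259
```

Request:
servo_tool(
  increments=[
    {"offset": [0, 0, 0], "yaw": 0},
    {"offset": [0, 0, 0], "yaw": 0},
    {"offset": [0, 0, 0], "yaw": 0},
    {"offset": [0, 0, 0], "yaw": 0},
    {"offset": [0, 0, 0], "yaw": 0},
    {"offset": [0, 0, 0], "yaw": 0},
    {"offset": [0, 0, 0], "yaw": 0},
    {"offset": [0, 0, 0], "yaw": 0},
  ],
  claw=1,
)

```text
clock: 14.7
tcp_pos: [0.6516, -0.0701, 0.1003]
orientation: [0.519, 0.48, 0.519, -0.48]
wrist_force: [0.8, 0.3, 0.8]
finger_gap: 0.0855
```

Request:
servo_tool(
  increments=[
    {"offset": [-0.5, 0, 0], "yaw": 0},
    {"offset": [-2, 0, 0], "yaw": 0},
    {"offset": [-4, 0, 0], "yaw": 0},
    {"offset": [-6, 0, 0], "yaw": 0},
    {"offset": [-8, 0, 0], "yaw": 0},
    {"offset": [-10, 0, 0], "yaw": 0},
    {"offset": [-11.5, 0, 0], "yaw": 0},
    {"offset": [-12, 0, 0], "yaw": 0},
  ],
)

```text
clock: 15.5
tcp_pos: [0.6525, -0.0703, 0.2229]
orientation: [0.52, 0.481, 0.518, -0.48]
wrist_force: [0.6, 0.3, -0.5]
finger_gap: 0.0854
```

```bash
python3 go.py .4577 .2887 .19
```

```text
t 15.5 tcp [ 0.6525 -0.0703  0.2229] gap 0.0854 F [ 0.6  0.3 -0.5] tilt [ 0.004 -0.001 -1.   ] j [-0.23  0.48  0.27  1.36 -0.    1.26]
offset cm [  3.18 -16.65 -37.31] yaw -0.1
```

Request:
servo_tool(
  increments=[
    {"offset": [0, -0.7, -1.5], "yaw": 0},
    {"offset": [0, -2, -4.4], "yaw": 0},
    {"offset": [0, -3.5, -7.8], "yaw": 0},
    {"offset": [0, -5, -11.2], "yaw": 0},
    {"offset": [0, -6.5, -14.6], "yaw": 0},
    {"offset": [0, -8, -18], "yaw": 0},
    {"offset": [0, -9.5, -21.3], "yaw": 0},
    {"offset": [0, -11, -24.6], "yaw": 0},
  ],
)

```text
clock: 16.3
tcp_pos: [0.5217, 0.1677, 0.2199]
orientation: [0.519, 0.48, 0.519, -0.48]
wrist_force: [-0.4, -0.5, -0.5]
finger_gap: 0.0851
```

Request:
servo_tool(
  increments=[
    {"offset": [0, -1.3, -2.9], "yaw": 0},
    {"offset": [0.3, -2.6, -5.8], "yaw": 0},
    {"offset": [1, -3.8, -8.4], "yaw": 0},
    {"offset": [1.8, -4.7, -10.6], "yaw": 0},
    {"offset": [2.5, -5.4, -12], "yaw": 0},
    {"offset": [3, -5.6, -12.6], "yaw": 0},
    {"offset": [3.2, -5.7, -12.7], "yaw": 0},
    {"offset": [3.2, -5.7, -12.7], "yaw": 0},
  ],
)

```text
clock: 17.1
tcp_pos: [0.4563, 0.2882, 0.1878]
orientation: [0.519, 0.48, 0.519, -0.481]
wrist_force: [0.3, 1.0, -0.2]
finger_gap: 0.0854
```

```bash
python3 - <<'E'
from go import *
go(.4577,.2887,.1145)
m=env.camera_model("wrist");p,d=env.read_camera("wrist");cv2.imwrite("pics/w4.png",p[:,:,::-1])
C=cloud(m,d);k=(np.abs(C[...,2]-.14)<.004)&(d>0)&(np.hypot(C[...,0]-.459,C[...,1]-.2905)<.03);q=C[k];print(k.sum(),((q.max(0)+q.min(0))/2).round(4),(q.max(0)-q.min(0)).round(3))
m=env.camera_model("top");p,d=env.read_camera("top");cv2.imwrite("pics/t4.png",p[:,:,::-1])
C=cloud(m,d)
for n,x,y,z in(("A",.66,-.1515,.104),("B",.6537,-.0667,.129)):
    k=(np.abs(C[...,2]-z)<.004)&(d>0)&(np.hypot(C[...,0]-x,C[...,1]-y)<.03);q=C[k];print(n,k.sum(),((q.max(0)+q.min(0))/2).round(4),(q.max(0)-q.min(0)).round(3))
E
```

```text
t 17.1 tcp [0.4563 0.2882 0.1878] gap 0.0854 F [ 0.3  1.  -0.2] tilt [-0.001 -0.001 -1.   ] j [ 0.41  0.26 -0.13  1.18 -0.    1.91]
offset cm [ 7.33  0.15 -0.04] yaw -0.1
1607 [0.4568 0.291  0.139 ] [0.027 0.027 0.006]
A 179 [ 0.6623 -0.1505  0.103 ] [0.028 0.027 0.006]
B 188 [ 0.6523 -0.0694  0.1281] [0.025 0.026 0.006]
```

View pics/w4.png

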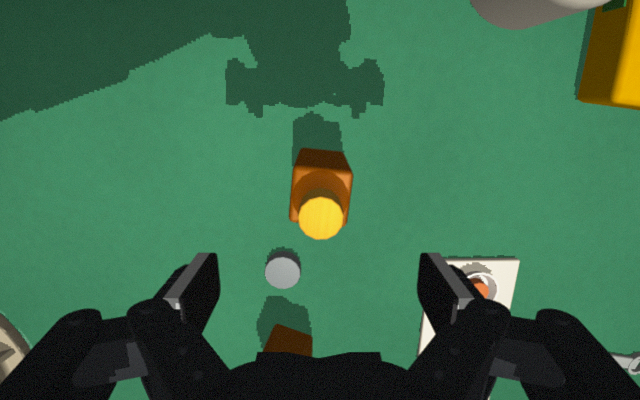

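View pics/t4.png

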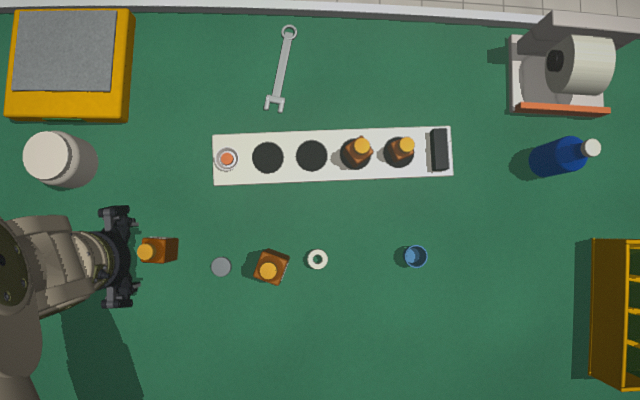

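A and B stand on discs 1 and 2, with caps at (407,146) and (362,146) and errors of about 2–3 mm. C's cap is between the fingers at (321,217). Descending.

Request:
servo_tool(
  increments=[
    {"offset": [0.8, 0.1, -0.1], "yaw": 0},
    {"offset": [2.2, 0.1, -0.2], "yaw": 0},
    {"offset": [3.8, 0.1, -0.2], "yaw": 0},
    {"offset": [5.3, 0.1, -0.2], "yaw": 0},
    {"offset": [6.5, 0.1, -0.2], "yaw": 0},
    {"offset": [7.1, 0.1, -0.2], "yaw": 0},
    {"offset": [7.3, 0.1, -0.2], "yaw": 0},
    {"offset": [7.3, 0.1, -0.2], "yaw": 0},
  ],
)

```text
clock: 18.0
tcp_pos: [0.4572, 0.2908, 0.1153]
orientation: [0.519, 0.48, 0.519, -0.48]
wrist_force: [0.1, -0.2, -0.8]
finger_gap: 0.0857
```

Request:
servo_tool(
  increments=[
    {"offset": [0, 0, 0], "yaw": 0},
    {"offset": [0, 0, 0], "yaw": 0},
    {"offset": [0, 0, 0], "yaw": 0},
    {"offset": [0, 0, 0], "yaw": 0},
    {"offset": [0, 0, 0], "yaw": 0},
    {"offset": [0, 0, 0], "yaw": 0},
    {"offset": [0, 0, 0], "yaw": 0},
    {"offset": [0, 0, 0], "yaw": 0},
  ],
  claw=0,
  force=70,
)

```text
clock: 18.8
tcp_pos: [0.4576, 0.2911, 0.1159]
orientation: [0.519, 0.481, 0.519, -0.48]
wrist_force: [1.0, 0.9, 5.5]
finger_gap: 0.0259
```

```bash
python3 go.py .646 .0158 .19
```

```text
t 18.8 tcp [0.4576 0.2911 0.1159] gap 0.0259 F [1.  0.9 5.5] tilt [ 0.001  0.001 -1.   ] j [ 0.42  0.31 -0.25  1.01 -0.    1.91]
offset cm [-7.4  16.66 28.91] yaw -0.0
```

Request:
servo_tool(
  increments=[
    {"offset": [-0.5, 0, 0], "yaw": 0},
    {"offset": [-2, 0, 0], "yaw": 0},
    {"offset": [-4, 0.3, 0.5], "yaw": 0},
    {"offset": [-6, 1.2, 2.1], "yaw": 0},
    {"offset": [-7.8, 2.4, 4.2], "yaw": 0},
    {"offset": [-8.7, 3.9, 6.7], "yaw": 0},
    {"offset": [-9, 5.4, 9.4], "yaw": 0},
    {"offset": [-9, 7.1, 12.3], "yaw": 0},
  ],
)

```text
clock: 19.6
tcp_pos: [0.5372, 0.1729, 0.2052]
orientation: [0.519, 0.48, 0.519, -0.48]
wrist_force: [0.9, 0.6, -3.2]
finger_gap: 0.0256
```

Request:
servo_tool(
  increments=[
    {"offset": [0, 1.7, 3], "yaw": 0},
    {"offset": [0, 3.4, 5.9], "yaw": 0},
    {"offset": [0, 5, 8.7], "yaw": 0},
    {"offset": [0, 6.6, 11.4], "yaw": 0},
    {"offset": [0, 8, 13.8], "yaw": 0},
    {"offset": [0, 9, 15.5], "yaw": 0},
    {"offset": [0, 9.5, 16.3], "yaw": 0},
    {"offset": [0, 9.6, 16.5], "yaw": 0},
  ],
)

```text
clock: 20.4
tcp_pos: [0.6456, 0.016, 0.2041]
orientation: [0.518, 0.48, 0.519, -0.481]
wrist_force: [-0.6, 0.1, -2.4]
finger_gap: 0.0261
```

```bash
python3 go.py .646 .0168 .1267
```

```text
t 20.4 tcp [0.6456 0.016  0.2041] gap 0.0261 F [-0.6  0.1 -2.4] tilt [-0.002  0.    -1.   ] j [-0.1   0.46  0.2   1.31  0.    1.39]
offset cm [ 7.74  0.07 -0.08] yaw -0.1
```

Request:
servo_tool(
  increments=[
    {"offset": [0.8, 0, -0.1], "yaw": 0},
    {"offset": [2.4, 0, -0.1], "yaw": 0},
    {"offset": [4.2, 0, -0.1], "yaw": 0},
    {"offset": [5.8, 0, -0.1], "yaw": 0},
    {"offset": [6.8, 0, -0.1], "yaw": 0},
    {"offset": [7.4, 0, -0.1], "yaw": 0},
    {"offset": [7.6, 0, -0.1], "yaw": 0},
    {"offset": [7.7, 0, -0.1], "yaw": 0},
  ],
)

```text
clock: 21.2
tcp_pos: [0.6459, 0.018, 0.1286]
orientation: [0.519, 0.48, 0.519, -0.48]
wrist_force: [0.2, -0.4, -2.3]
finger_gap: 0.0259
```

Request:
servo_tool(
  increments=[
    {"offset": [0.03, 0, 0], "yaw": 0},
    {"offset": [0.06, 0, 0], "yaw": 0},
    {"offset": [0.1, 0, 0], "yaw": 0},
    {"offset": [0.13, 0, 0], "yaw": 0},
    {"offset": [0.15, 0, 0], "yaw": 0},
    {"offset": [0.15, 0, 0], "yaw": 0},
    {"offset": [0.15, 0, 0], "yaw": 0},
    {"offset": [0.15, 0, 0], "yaw": 0},
  ],
)

```text
clock: 22.0
tcp_pos: [0.6459, 0.0176, 0.1269]
orientation: [0.519, 0.48, 0.519, -0.48]
wrist_force: [0.6, -1.0, -0.5]
finger_gap: 0.0257
```

Request:
servo_tool(
  increments=[
    {"offset": [0.03, 0, 0], "yaw": 0},
    {"offset": [0.06, 0, 0], "yaw": 0},
    {"offset": [0.08, 0, 0], "yaw": 0},
    {"offset": [0.08, 0, 0], "yaw": 0},
    {"offset": [0.08, 0, 0], "yaw": 0},
    {"offset": [0.08, 0, 0], "yaw": 0},
    {"offset": [0.08, 0, 0], "yaw": 0},
    {"offset": [0.08, 0, 0], "yaw": 0},
  ],
)

```text
clock: 22.8
tcp_pos: [0.646, 0.0176, 0.1269]
orientation: [0.519, 0.48, 0.519, -0.48]
wrist_force: [-1.5, -0.5, 5.3]
finger_gap: 0.0257
```

Request:
servo_tool(
  increments=[
    {"offset": [0, 0, 0], "yaw": 0},
    {"offset": [0, 0, 0], "yaw": 0},
    {"offset": [0, 0, 0], "yaw": 0},
    {"offset": [0, 0, 0], "yaw": 0},
    {"offset": [0, 0, 0], "yaw": 0},
    {"offset": [0, 0, 0], "yaw": 0},
    {"offset": [0, 0, 0], "yaw": 0},
    {"offset": [0, 0, 0], "yaw": 0},
  ],
  claw=1,
)

```text
clock: 23.6
tcp_pos: [0.6458, 0.0177, 0.126]
orientation: [0.519, 0.48, 0.519, -0.48]
wrist_force: [0.5, -0.5, -0.5]
finger_gap: 0.0855
```

Request:
servo_tool(
  increments=[
    {"offset": [-0.5, 0, 0], "yaw": 0},
    {"offset": [-2, 0, 0], "yaw": 0},
    {"offset": [-4, 0, 0], "yaw": 0},
    {"offset": [-6, 0, 0], "yaw": 0},
    {"offset": [-8, 0, 0], "yaw": 0},
    {"offset": [-10, 0, 0], "yaw": 0},
    {"offset": [-11.5, 0, 0], "yaw": 0},
    {"offset": [-12, 0, 0], "yaw": 0},
  ],
)

```text
clock: 24.4
tcp_pos: [0.6466, 0.0176, 0.2485]
orientation: [0.52, 0.481, 0.518, -0.479]
wrist_force: [0.1, -0.3, -0.4]
finger_gap: 0.0853
```

```bash
python3 go.py .435 .080 .215
```

```text
t 24.4 tcp [0.6466 0.0176 0.2485] gap 0.0853 F [ 0.1 -0.3 -0.4] tilt [ 0.004 -0.    -1.   ] j [-0.1   0.45  0.29  1.41 -0.    1.4 ]
offset cm [  3.27 -20.63  -7.86] yaw -0.1
```

Request:
servo_tool(
  increments=[
    {"offset": [0, -1.5, -0.6], "yaw": 0},
    {"offset": [0, -4.3, -1.6], "yaw": 0},
    {"offset": [0, -7.8, -3], "yaw": 0},
    {"offset": [0, -11.4, -4.3], "yaw": 0},
    {"offset": [0.5, -15, -5.7], "yaw": 0},
    {"offset": [1.5, -18, -6.8], "yaw": 0},
    {"offset": [2.6, -20, -7.6], "yaw": 0},
    {"offset": [3.2, -20.6, -7.9], "yaw": 0},
  ],
)

```text
clock: 25.2
tcp_pos: [0.4315, 0.081, 0.2131]
orientation: [0.519, 0.48, 0.52, -0.48]
wrist_force: [0.3, -0.4, -1.2]
finger_gap: 0.0854
```

```bash
python3 - <<'E'
from go import *
go(.435,.080,.1395)
m=env.camera_model("wrist");p,d=env.read_camera("wrist");cv2.imwrite("pics/w5.png",p[:,:,::-1])
C=cloud(m,d);k=(np.abs(C[...,2]-.165)<.004)&(d>0)&(np.hypot(C[...,0]-.4365,C[...,1]-.0808)<.03);q=C[k];print(k.sum(),((q.max(0)+q.min(0))/2).round(4),(q.max(0)-q.min(0)).round(3))
E
```

```text
t 25.2 tcp [0.4315 0.081  0.2131] gap 0.0854 F [ 0.3 -0.4 -1.2] tilt [-0.002 -0.    -1.   ] j [ 0.    0.06 -0.31  1.2  -0.    1.49]
offset cm [7.36 0.36 0.13] yaw -0.0
1584 [0.4346 0.0813 0.1642] [0.028 0.028 0.006]
```

View pics/w5.png

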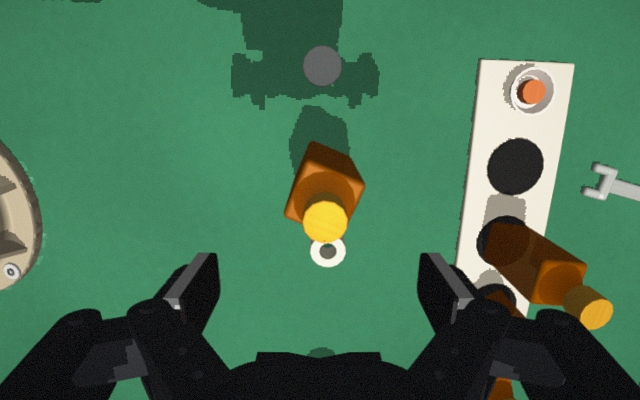

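D's cap is at (325,221) between the fingers, and C stands on its disc at right. Descending on D. At 360 g it will get a firmer grip.

Request:
servo_tool(
  increments=[
    {"offset": [0.8, 0.1, 0], "yaw": 0},
    {"offset": [2.2, 0.2, 0], "yaw": 0},
    {"offset": [3.8, 0.2, 0], "yaw": 0},
    {"offset": [5.3, 0.2, 0], "yaw": 0},
    {"offset": [6.5, 0.2, 0], "yaw": 0},
    {"offset": [7.1, 0.2, 0], "yaw": 0},
    {"offset": [7.3, 0.2, 0], "yaw": 0},
    {"offset": [7.3, 0.2, 0], "yaw": 0},
  ],
)

```text
clock: 26.05
tcp_pos: [0.4369, 0.0804, 0.1409]
orientation: [0.519, 0.48, 0.519, -0.48]
wrist_force: [-0.4, -0.5, 0.7]
finger_gap: 0.0855
```

Request:
servo_tool(
  increments=[
    {"offset": [0, 0, 0], "yaw": 0},
    {"offset": [0, 0, 0], "yaw": 0},
    {"offset": [0, 0, 0], "yaw": 0},
    {"offset": [0, 0, 0], "yaw": 0},
    {"offset": [0, 0, 0], "yaw": 0},
    {"offset": [0, 0, 0], "yaw": 0},
    {"offset": [0, 0, 0], "yaw": 0},
    {"offset": [0, 0, 0], "yaw": 0},
  ],
  claw=0,
  force=80,
)

```text
clock: 26.85
tcp_pos: [0.4364, 0.0806, 0.1416]
orientation: [0.519, 0.48, 0.519, -0.48]
wrist_force: [-1.7, -0.2, 5.4]
finger_gap: 0.0257
```

```bash
python3 go.py .6396 .1012 .24
```

```text
t 26.85 tcp [0.4364 0.0806 0.1416] gap 0.0257 F [-1.7 -0.2  5.4] tilt [ 0.001 -0.    -1.   ] j [ 0.    0.11 -0.44  1.02 -0.    1.49]
offset cm [-9.82 20.43 -0.47] yaw -0.0
```

Request:
servo_tool(
  increments=[
    {"offset": [-0.5, 0, 0], "yaw": 0},
    {"offset": [-2, 0, 0], "yaw": 0},
    {"offset": [-4, 0.4, 0], "yaw": 0},
    {"offset": [-6, 1.4, 0], "yaw": 0},
    {"offset": [-7.5, 3, -0.1], "yaw": 0},
    {"offset": [-8, 5, -0.1], "yaw": 0},
    {"offset": [-8, 7.2, -0.2], "yaw": 0},
    {"offset": [-8, 9.6, -0.3], "yaw": 0},
  ],
)

```text
clock: 27.65
tcp_pos: [0.532, 0.0912, 0.2207]
orientation: [0.519, 0.48, 0.519, -0.48]
wrist_force: [-1.1, -1.1, -5.6]
finger_gap: 0.0256
```

Request:
servo_tool(
  increments=[
    {"offset": [0, 2.4, 0], "yaw": 0},
    {"offset": [0, 4.6, 0], "yaw": 0},
    {"offset": [0, 6.7, 0], "yaw": 0},
    {"offset": [0, 8.5, -0.1], "yaw": 0},
    {"offset": [0, 9.8, -0.2], "yaw": 0},
    {"offset": [0, 10.5, -0.2], "yaw": 0},
    {"offset": [0, 10.8, -0.2], "yaw": 0},
    {"offset": [0, 10.8, -0.2], "yaw": 0},
  ],
)

```text
clock: 28.45
tcp_pos: [0.639, 0.1014, 0.2204]
orientation: [0.519, 0.48, 0.519, -0.481]
wrist_force: [-0.6, -0.6, -3.6]
finger_gap: 0.0258
```

```bash
python3 go.py .6396 .1014 .1525
```

```text
t 28.45 tcp [0.639  0.1014 0.2204] gap 0.0258 F [-0.6 -0.6 -3.6] tilt [-0.001 -0.    -1.   ] j [ 0.03  0.46  0.24  1.35 -0.    1.53]
offset cm [6.79 0.07 0.  ] yaw -0.1
```

Request:
servo_tool(
  increments=[
    {"offset": [0.8, 0, 0], "yaw": 0},
    {"offset": [2.2, 0, 0], "yaw": 0},
    {"offset": [3.7, 0, 0], "yaw": 0},
    {"offset": [5, 0, 0], "yaw": 0},
    {"offset": [6, 0, 0], "yaw": 0},
    {"offset": [6.4, 0, 0], "yaw": 0},
    {"offset": [6.7, 0, 0], "yaw": 0},
    {"offset": [6.7, 0, 0], "yaw": 0},
  ],
)

```text
clock: 29.25
tcp_pos: [0.6393, 0.1014, 0.154]
orientation: [0.519, 0.48, 0.519, -0.48]
wrist_force: [0.2, 0.5, -3.4]
finger_gap: 0.0255
```

Request:
servo_tool(
  increments=[
    {"offset": [0.03, 0, 0], "yaw": 0},
    {"offset": [0.06, 0, 0], "yaw": 0},
    {"offset": [0.1, 0, 0], "yaw": 0},
    {"offset": [0.13, 0, 0], "yaw": 0},
    {"offset": [0.16, 0, 0], "yaw": 0},
    {"offset": [0.18, 0, 0], "yaw": 0},
    {"offset": [0.18, 0, 0], "yaw": 0},
    {"offset": [0.18, 0, 0], "yaw": 0},
  ],
)

```text
clock: 30.05
tcp_pos: [0.6394, 0.1014, 0.1527]
orientation: [0.519, 0.48, 0.519, -0.48]
wrist_force: [-0.2, -0.4, 1.3]
finger_gap: 0.0259
```

Request:
servo_tool(
  increments=[
    {"offset": [0.02, 0, 0], "yaw": 0},
    {"offset": [0.04, 0, 0], "yaw": 0},
    {"offset": [0.04, 0, 0], "yaw": 0},
    {"offset": [0.04, 0, 0], "yaw": 0},
    {"offset": [0.04, 0, 0], "yaw": 0},
    {"offset": [0.04, 0, 0], "yaw": 0},
    {"offset": [0.04, 0, 0], "yaw": 0},
    {"offset": [0.04, 0, 0], "yaw": 0},
  ],
)

```text
clock: 30.85
tcp_pos: [0.6395, 0.1014, 0.1527]
orientation: [0.519, 0.48, 0.519, -0.48]
wrist_force: [-2.5, -1.2, 5.9]
finger_gap: 0.0257
```

Request:
servo_tool(
  increments=[
    {"offset": [0, 0, 0], "yaw": 0},
    {"offset": [0, 0, 0], "yaw": 0},
    {"offset": [0, 0, 0], "yaw": 0},
    {"offset": [0, 0, 0], "yaw": 0},
    {"offset": [0, 0, 0], "yaw": 0},
    {"offset": [0, 0, 0], "yaw": 0},
    {"offset": [0, 0, 0], "yaw": 0},
    {"offset": [0, 0, 0], "yaw": 0},
  ],
  claw=1,
)

```text
clock: 31.65
tcp_pos: [0.6393, 0.1014, 0.1518]
orientation: [0.519, 0.48, 0.519, -0.48]
wrist_force: [0.0, 0.2, -0.5]
finger_gap: 0.0853
```

Request:
servo_tool(
  increments=[
    {"offset": [-0.5, 0, 0], "yaw": 0},
    {"offset": [-2, 0, 0], "yaw": 0},
    {"offset": [-4, 0, 0], "yaw": 0},
    {"offset": [-6, 0, 0], "yaw": 0},
    {"offset": [-8, 0, 0], "yaw": 0},
    {"offset": [-10, 0, 0], "yaw": 0},
    {"offset": [-11.5, 0, 0], "yaw": 0},
    {"offset": [-12, 0, 0], "yaw": 0},
  ],
)

```text
clock: 32.45
tcp_pos: [0.6401, 0.1015, 0.2743]
orientation: [0.52, 0.481, 0.518, -0.479]
wrist_force: [0.7, 0.6, 0.0]
finger_gap: 0.0854
```

Request:
servo_tool(
  increments=[
    {"offset": [0, -1.5, 0], "yaw": 0},
    {"offset": [0, -4.5, 0], "yaw": 0},
    {"offset": [0, -8, 0], "yaw": 0},
    {"offset": [0, -11.5, 0], "yaw": 0},
    {"offset": [0, -15, 0], "yaw": 0},
    {"offset": [0, -18, 0], "yaw": 0},
    {"offset": [0, -20, 0], "yaw": 0},
    {"offset": [0, -20.5, 0], "yaw": 0},
  ],
)

```text
clock: 33.25
tcp_pos: [0.4327, 0.0856, 0.2719]
orientation: [0.519, 0.48, 0.519, -0.48]
wrist_force: [0.5, 0.4, 0.1]
finger_gap: 0.0856
```

```bash
python3 - <<'E'
from go import *
go(.4,0,.2)
for cam in("top","scene"):
    m=env.camera_model(cam);p,d=env.read_camera(cam);cv2.imwrite(f"pics/{cam}6.png",p[:,:,::-1]);C=cloud(m,d)
    D=dict(top=[(.6601,-.1515),(.6537,-.0667),(.6473,.018),(.6409,.1028)],scene=[(.6595,-.1528),(.6528,-.0684),(.6464,.0161),(.64,.1006)])[cam]
    for n,(x,y),z in zip("ABCD",D,(.101,.126,.151,.176)):
        if cam=="top":z+=.003
        k=(np.abs(C[...,2]-z)<.004)&(d>0)&(np.hypot(C[...,0]-x,C[...,1]-y)<.03);q=C[k]
        if k.sum()>5:e=(q.max(0)+q.min(0))/2;print(cam,n,k.sum(),e.round(4),"err mm",(1000*(e[:2]-[x,y])).round(1),(q.max(0)-q.min(0)).round(3))
    k=(np.abs(C[...,2]-.0465)<.004)&(d>0)&(np.hypot(C[...,0]-.46,C[...,1]+.183)<.04);q=C[k]
    if k.sum()>5:print("cup",((q.max(0)+q.min(0))/2).round(4))
E
```

```text
t 33.25 tcp [0.4327 0.0856 0.2719] gap 0.0856 F [0.5 0.4 0.1] tilt [-0.001 -0.    -1.   ] j [ 0.01  0.04 -0.19  1.34 -0.    1.51]
offset cm [ 7.19 -3.92  8.28] yaw -0.0
top A 176 [ 0.6622 -0.1504  0.1033] err mm [2.1 1.1] [0.027 0.027 0.006]
top B 190 [ 0.6521 -0.0686  0.1283] err mm [-1.6 -1.9] [0.025 0.027 0.006]
top C 197 [0.6487 0.0183 0.1533] err mm [1.4 0.3] [0.027 0.025 0.006]
top D 215 [0.6408 0.1029 0.1781] err mm [-0.1  0.1] [0.025 0.026 0.006]
cup [ 0.4606 -0.1829  0.0465]
scene A 107 [ 0.6611 -0.153   0.1005] err mm [ 1.6 -0.2] [0.027 0.026 0.006]
scene B 132 [ 0.6512 -0.0703  0.1256] err mm [-1.6 -1.9] [0.027 0.028 0.007]
scene C 160 [0.6468 0.0169 0.1503] err mm [0.4 0.8] [0.027 0.029 0.006]
scene D 195 [0.6392 0.1005 0.1754] err mm [-0.8 -0.1] [0.026 0.028 0.006]
cup [ 0.4586 -0.1855  0.0454]
```

View pics/top6.png

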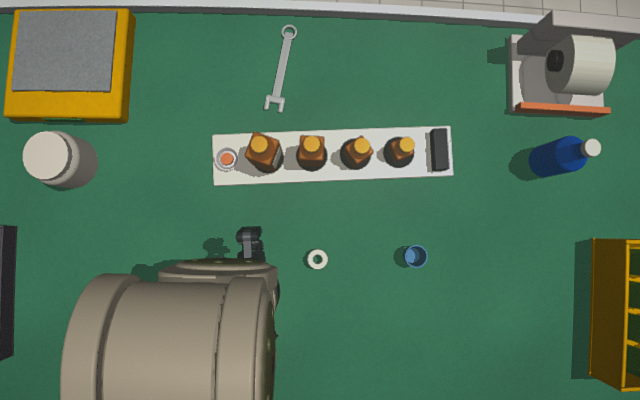

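View pics/scene6.png

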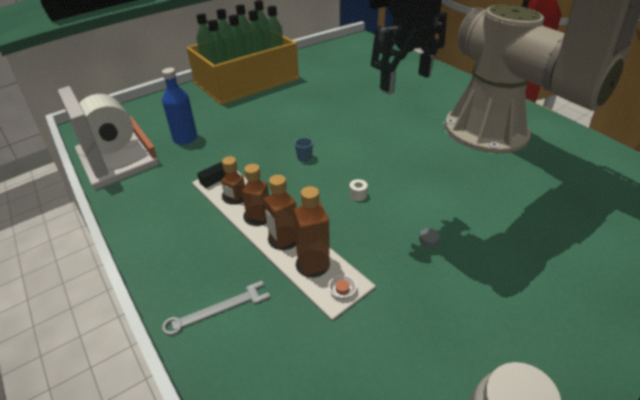

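Both views show A, B, C and D upright on the discs from the stop block outward. Their caps are at (407,146), (362,145), (312,145) and (259,144) in the top view. The cup is unmoved at (415,256) and the arm is clear.

```bash
python3 -c "
from workcell import env
print(env.get_state()['clock'],env.hand_in())"
```

```text
the job is handed in; nothing more can be done
33.35 None
```

The four bottles are lined up in height order on the rail and the job is handed in, at 33.35 s of the 109 s allowed. I lifted each by its cap and set it down as A, B, C, D on rest_1 to rest_4. The stop block is at the −y end, so A is next to it.

**Last checks:**
- **Centring:** the top and scene cameras both show all four upright. Cap-to-disc offsets are A about 2.4 mm, B about 2.5 mm, C about 1.4 mm and D under 1 mm. The two cameras agree to about 1–1.5 mm, and their calibration is only good to about 2 mm.
- **Cup:** it is within 0.3 mm of where it started, as seen from the top camera.
- **Robot:** the gripper was open, about 0.2 m from the row and touching nothing. The largest wrist force shown at the end of any move was about 6 N.

No check failed. The only mismatch was the finger gap, which read about 26 mm when gripping the 28 mm caps; every grip held.

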